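# Hang the slide rack on the draining carousel

### The arm

A 6-joint arm with a two-finger parallel gripper is mounted at the origin on a cart in front of the work surface, level with it; the furniture and walls round the work are solid. World frame = base frame: x ahead of the robot, y to its left, z up, the work surface at z = 0. Lengths are in m, angles in degrees, forces in N, time in s.
With the tool pointing down it reaches from about 0.35 to 0.925 m from the base axis. Payload 6.4 kg.
Tool frame: the origin (TCP) lies at the very end of the fingers, on their centre line; the grasp point (between the pads) lies 19 mm behind it (arm.grip_point_offset is the distance from the TCP to the grasp point, in m); z points along the fingers, y is the line along which they close (so a half turn about z gives the same grasp; the last joint's range is limited). The gripper opens to 85 mm and grips with 20 to 120 N. Pads are 22 mm wide; open, the fingers measure 114 mm over their backs; the gripper's body (76 mm by 85 mm) begins 54 mm behind the grasp point. The pads swing forward as they close: fully open they stand 13 mm farther back than shut.
Start: joints at [-85.72, 14.043, 89.255, -0, 76.702, -9.975], TCP at [0.16, -0.63, 0.231] pointing down, gripper open.
Joint ranges: [-179.41, 179.41], [-58.25, 129.5], [7.25, 145.43], [-54.29, 234.29], [11.92, 165.04], [-157.13, 157.13]. Speed limits (degrees/s): [147.25, 147.25, 180, 180, 180, 180].

### API

Orientations are given as [roll, pitch, yaw] about the fixed x, y, z axes, in that order (R = Rz(yaw) Ry(pitch) Rx(roll)).
In Python, from plant import status, optics, arm gives the robot as it stands. The module is installed in compiled form; this text tells all that it offers.
- The arm moves only by the tool jog_arm, never from a script. Its argument "plan" is a list of rows, each an object with "delta_pos": the shift along the tool's x, y, z in m, a list of three; "twist": the turn about the tool's z in degrees. A call has 1 to 12 rows; each row shifts and turns the commanded pose from where the row before left it, along the tool's axes as they then stand; what a row does not reach is not made up. A row lasts 1/8 s, in which the tool goes at most 62.5 mm and 10.7 degrees, less where a joint would pass 70% of its speed; a pose out of reach is approached as far as the arm can. A call is refused whole if a number of a shift passes 0.0625 or a number of a turn 10.7, either way. A call with a gripper value outside its range is refused whole. "claw" is the opening, from 0 (shut) to 1 (fully open), set as the call begins (left out, the last holds). The fingers move at their own pace and stop on an object; "force" is the grip in N (left out, the last holds). Time passes only in rows, so rows that do not move let the fingers close. It gives the time, the measured TCP pose, the force, the opening and the grip force at its end, in the units of the state.
- status.observe(): the state, without advancing time (a new reading comes with each control period).
- optics.snapshot(name): name is "scene" or "top"; returns a dict with "pixels" (400x640x3 uint8, red, green, blue), "z_map" (400x640 float32, m along the optical axis (not along the pixel's ray), 0 where there is no reading), "mtx" (3x3 intrinsics, pixels), "k1" (the pictures are not rectified: a ray, as slopes to the right and down, at radius r is drawn at 1 + k1 r^2 times it, then the intrinsics apply), "camera_from_world" (4x4, takes a point from world to camera coordinates). Camera axes: x right, y down, z forward; pixel columns grow to the right and rows downward; lengths in m; the calibration is good to about 2 mm. A picture is of the moment at which its call begins.
- arm.hand_in(): hands the job in; it is judged then, once.
The state is a dict: "time_s": time; "joints": joint angles; "qvel": joint speeds; "joint_torque": joint torques, N m; "tcp_pos": TCP position; "eef_rot": TCP orientation; "force": force on the tool from outside, world axes, zero at the start; "wrist_torque": the same for the moment, N m; "opening": finger opening in m; "grip_force": force on a finger pad.
Only numpy, scipy, OpenCV 4.12 (cv2) and the standard library are available. Lean on these libraries where they do the work, as an engineer would, in place of code of your own. Each camera call takes 0.05 s, during which the arm holds its last target. There are 200 camera calls.

### The job

Turn the draining carousel until its one free hook points over the red mark on the stand's foot, then lift the blue-gripped slide rack by its grip and hang it on that hook: gently press its wire eye down past the sprung keeper until you feel it rest on the bottom of the hook, keeper closed above it, and only then let go; do not drop it in. Keep the free hook over the mark, and leave the bottle, the beaker and the filter tub where they stand.

Things in the scene. Friction and masses are not known exactly. Their poses are not given: they have to be found in the camera images.
- stand: Fixed white foot, 176 mm across, 20 mm high, of a draining carousel. Origin: centre of its underside, on the carousel's upright axis. Its own -x side (roughly towards the robot) carries the red mark, 76 mm from the axis. The turning part carries four equal steel hooks at 90 degrees: three hold racks with grey grips (like the blue one; they stay on; their grips rise to z = 0.30 m), one is free.
- carousel (a joint): Turn of the carousel about the stand's axis, rad, anticlockwise from above; 0 or any whole turn (6.283) when the free hook is over the red mark. Endless both ways; friction about 0.08 N m holds it where it is left. Turn it by the knob on top or push an arm. Its head (hooks and knob) is clamped on the post up to 12 mm above or below nominal: no reading tells how much, feel or look for it.
- pointer (a point): Outer end of the small red-tipped pointer low on the turning part, right below the free hook: 75 mm from the axis, z = 0.028 m. The line from the stand's axis to it is the direction of the free hook.
- knob (a point): Point on the axis at the NOMINAL mid-height of the black round turning knob, z = 0.246 m (true knob up to 12 mm higher or lower). Knob 36 mm across, 33 mm high, free all round; below it, from 30 mm under this point, a hub 52 mm across, then four arms (bars 8 mm wide, 6 mm high, tops 46 mm under this point) that reach 134 mm out.
- hook (a point): NOMINAL middle of the free hook's flat seat, 120 mm from the axis, z = 0.200 m (true seat up to 12 mm higher or lower). Seat 16 mm long radially, 8 mm wide. Outer post beyond it: 6 mm thick, top 25.5 mm above the seat; inner post: 6 mm thick, top 27.5 mm above it. Underside 6 mm below the seat. Rigid steel: more than 20 N between rack and carousel is too much.
- keeper (a joint): Brass flap, 13.5 by 8 by 2 mm, hinged on the free hook's inner post 19.5 mm above the seat, closing the mouth to 2.5 mm short of the outer post. 0 = level, closed; grows to 1.5 rad as it is pressed down. The rack's weight does not open it; the eye bar pressed down passes with 3 to 10 N, and it snaps shut above the bar when that is within about 1.5 mm of the seat.
- rack: Loose steel slide rack with glass slides, about 0.12 kg, upright on the worktop. Origin: centre of its underside; z up, y along its length. Lower part 36 (x) by 65 (y) by 40 (z) mm; on it a 5 mm wire bail, legs at y = +-31 mm up to z = 50 mm, drawn in to y = +-14 mm from z = 68 to 149 mm, joined by the level eye bar and, 34 mm above it, by the bail top under the grip.
- eye (a point): Middle of the eye bar's underside, 115 mm above the rack's origin. The bar is 5 mm thick. Two windows, 23 mm wide: the upper, above the bar, takes the keeper; the lower is open at its middle from the bar down to 45 mm above the origin, looked through along the rack's x, and the hook goes through it along x, either way round.
- grip (a point): Centre of the rack's blue grip block, 16 (x) by 12 (y) by 48 (z) mm, 178 mm above the rack's origin and 63 mm above the eye bar's underside. Grip it across y at this height, so that the fingertips clear the hook's posts.
- bottle: Brown reagent bottle with black cap, 58 mm across, 106 mm high, origin under its centre. Bystander.
- beaker: Empty glass beaker, 66 mm across, 71 mm high, origin under its centre. Bystander.
- filters: Round light-blue filter tub, 53 mm across, 22 mm high, origin under its centre. Bystander.
Mind the look-alikes: they are no part of the job. Several things have the shape of the rack; the one meant has the colours described above.

How it is judged:
By the outcome, as a careful person would: the job done as asked, in the order asked, and still so for the second after the job is handed in, with the robot touching nothing.
It also fails if it takes over 72 s, if anything falls off the work surface, if the arm or the gripper's body presses on something with over 40 N, if the wrist force passes 120 N, or if a joint passes its speed limit or range.

## Working session

There is one attempt and no reset: what is moved stays moved. The work goes in short steps, Python scripts to look and compute and a tool call to move; the robot and the scene stay as the last step left them, time stands still between calls to the robot, and variables do not carry over. Pictures are saved under pics/ and viewed, at most 10 in all, crops included, and the job is handed in when it is done.

Besides the shell and the picture viewer there is one more tool, called after "Request:" as a command line: name --argument value ..., lists and objects as JSON in quotes. jog_arm: Moves the arm, as the interface text tells. Its arguments: {"type":"object","properties":{"plan":{"type":"array"},"claw":{"type":"number"},"force":{"type":"number"}},"required":["plan"]}

```bash
mkdir -p pics; cat > h.py <<'E'
import numpy as np, cv2
from plant import status, optics, arm
def snap(n):
    return optics.snapshot(n)
def world(s):
    """HxWx3 world points"""
    h,w=s['z_map'].shape
    v,u=np.mgrid[0:h,0:w].astype(float)
    d=np.array([s['k1'],0,0,0,0],float)
    p=cv2.undistortPoints(np.stack([u,v],-1).reshape(-1,1,2),np.array(s['mtx'],float),d).reshape(h,w,2)
    z=s['z_map'].astype(float)
    c=np.dstack([p[...,0]*z,p[...,1]*z,z])
    T=np.linalg.inv(s['camera_from_world'])
    return c@T[:3,:3].T+T[:3,3]
def proj(s,P):
    P=np.atleast_2d(P).astype(float);T=np.array(s['camera_from_world'],float)
    c=P@T[:3,:3].T+T[:3,3]
    return cv2.projectPoints(c,np.zeros(3),np.zeros(3),np.array(s['mtx'],float),np.array([s['k1'],0,0,0,0.]))[0][:,0]
E
python3 - <<'E'
from h import *
ss=[snap(n) for n in('scene','top')]
for n,s in zip(('scene','top'),ss):
    cv2.imwrite(f'pics/{n}0.png',s['pixels'][...,::-1]); np.savez(f'{n}0.npz',**s)
    print(n,s['mtx'],s['k1'],np.linalg.inv(s['camera_from_world']).round(3))
print(status.observe())
E
```

```text
scene [[518.90122724   0.         313.21000186]
 [  0.         518.90122724 200.20012002]
 [  0.           0.           1.        ]] -0.05567882089185876 [[ 0.841 -0.417  0.345  0.035]
 [-0.541 -0.658  0.523 -0.916]
 [ 0.009 -0.626 -0.78   1.286]
 [ 0.     0.     0.     1.   ]]
top [[505.59386459   0.         310.7720459 ]
 [  0.         505.59386459 202.45291788]
 [  0.           0.           1.        ]] 0.0060214225063827025 [[-0.006 -0.992  0.127  0.331]
 [-0.999 -0.    -0.051 -0.053]
 [ 0.051 -0.128 -0.991  1.687]
 [ 0.     0.     0.     1.   ]]
{'time_s': 0.1, 'joints': array([-8.57186380e+01,  1.40798066e+01,  8.93195290e+01,  9.52576728e-05,
        7.67017333e+01, -9.97628640e+00]), 'qvel': array([ 0.04347154, -0.06201663, -0.11879992, -0.08325856,  0.00326735,
        0.01836285]), 'joint_torque': array([-3.39271228e-04, -4.30671394e+01, -3.27129185e+01, -9.42860629e-05,
        2.84200869e-03, -3.19271516e-07]), 'tcp_pos': array([ 0.16003908, -0.62946208,  0.23027895]), 'eef_rot': array([-1.79900475e+02, -1.76004827e-02,  1.42576111e+01]), 'force': array([-1.16098432,  0.8106651 , -0.5402184 ]), 'wrist_torque': array([-0.02942819, -0.01882779, -0.03577859]), 'grip_force': 0.0, 'opening': 0.0855988367863275}
```

View pics/scene0.png

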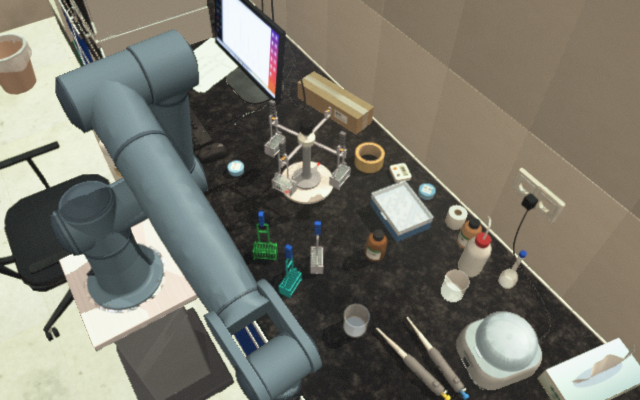

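View pics/top0.png

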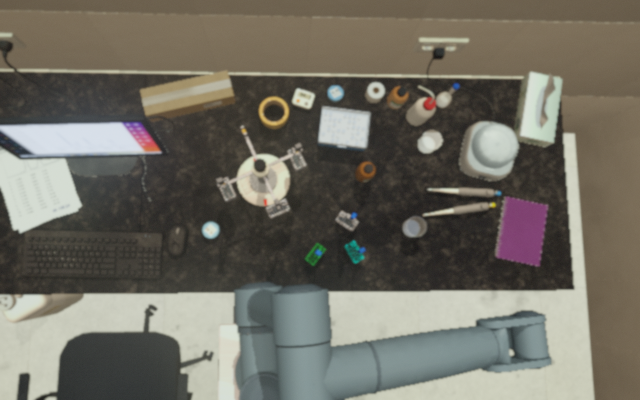

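Scene view: the carousel is at about (307,165). Three things look like the rack: green at (264,245), teal at (290,272) and steel at (317,250). I'll crop in on the racks and the carousel.

```bash
python3 - <<'E'
from h import *
s=dict(np.load('scene0.npz')); t=dict(np.load('top0.npz'))
I=s['pixels'][...,::-1]
a=cv2.resize(I[200:305,240:345],(600,600),interpolation=cv2.INTER_CUBIC)
cv2.imwrite('pics/racks.png',a)
a=cv2.resize(I[95:210,255:360],(400,438),interpolation=cv2.INTER_CUBIC)
b=cv2.resize(t['pixels'][...,::-1][115:225,210:310],(398,438),interpolation=cv2.INTER_CUBIC)
cv2.imwrite('pics/car.png',np.hstack([a,b]))
W=world(s);Wt=world(t)
for n,S,w in(('scene',s,W),('top',t,Wt)):
    p=S['pixels'].astype(int);r,g,b=p[...,0],p[...,1],p[...,2]
    m=(b>r+60)&(b>g+40)&(w[...,2]>0.1)&(w[...,2]<0.3)&(w[...,0]>.3)
    k,l,st,c=cv2.connectedComponentsWithStats(m.astype(np.uint8))
    for i in range(1,k):
        if st[i,4]>4:
            q=w[l==i];print(n,'blue',c[i].round(1),st[i,4],np.median(q,0).round(4),q[:,2].min().round(3),q[:,2].max().round(3))
    m=(r>g+90)&(r>b+90)&(w[...,2]<0.06)&(w[...,2]>0.01)
    k,l,st,c=cv2.connectedComponentsWithStats(m.astype(np.uint8))
    for i in range(1,k):
        if st[i,4]>2:
            q=w[l==i];print(n,'red',c[i].round(1),st[i,4],np.median(q,0).round(4))
    m=(w[...,2]>0.016)&(w[...,2]<0.024)&(p.min(-1)>150)&(w[...,0]>0.4)&(abs(w[...,1])<.4)
    k,l,st,c=cv2.connectedComponentsWithStats(m.astype(np.uint8))
    for i in range(1,k):
        if st[i,4]>100:
            q=w[l==i];print(n,'foot',c[i].round(1),st[i,4],np.median(q,0).round(4),q.min(0).round(3),q.max(0).round(3))
E
```

```text
scene blue [261.1 216.8] 48 [ 0.3721 -0.1563  0.1966] 0.169 0.206
scene blue [317.5 223.8] 27 [ 0.4818 -0.2602  0.2004] 0.194 0.207
scene blue [317.  228.5] 10 [ 0.4808 -0.2604  0.1817] 0.178 0.187
scene blue [288.5 248.2] 39 [ 0.3802 -0.2825  0.2002] 0.18 0.205
scene blue [522.7 253.2] 36 [ 0.9019 -0.6006  0.1541] 0.144 0.16
scene red [318.  163.5] 4 [0.6891 0.0488 0.0284]
scene foot [400.  171.7] 158 [ 0.8993 -0.1187  0.0191] [ 0.871 -0.153  0.016] [ 0.938 -0.08   0.024]
scene foot [315.5 186. ] 328 [ 0.6364 -0.0248  0.0193] [ 0.554 -0.067  0.016] [0.701 0.043 0.024]
top blue [455.7  85.9] 23 [ 0.9048 -0.5966  0.1545] 0.15 0.163
top blue [353.  215.3] 22 [ 0.4844 -0.2546  0.2005] 0.19 0.207
top blue [361.4 249.7] 23 [ 0.3809 -0.2777  0.2022] 0.174 0.206
top blue [317.7 252.4] 19 [ 0.3755 -0.149   0.2023] 0.177 0.209
top red [264.6 201.6] 8 [0.5491 0.0136 0.0157]
top foot [302.8  98.2] 186 [ 0.9046 -0.1141  0.0199] [ 0.873 -0.149  0.016] [ 0.937 -0.08   0.024]
top foot [279.1 179. ] 214 [ 0.6276 -0.0328  0.0195] [ 0.564 -0.063  0.016] [ 0.679 -0.009  0.024]
top foot [253.4 191.1] 198 [0.5773 0.063  0.02  ] [ 0.547 -0.01   0.016] [0.631 0.093 0.024]
```

View pics/racks.png

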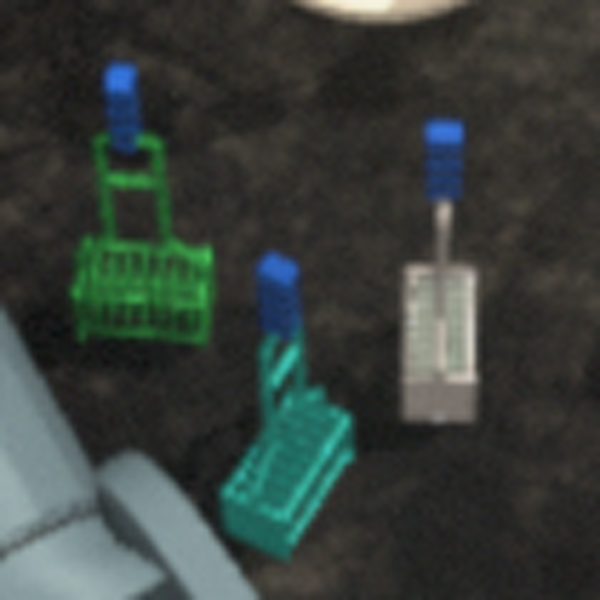

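View pics/car.png

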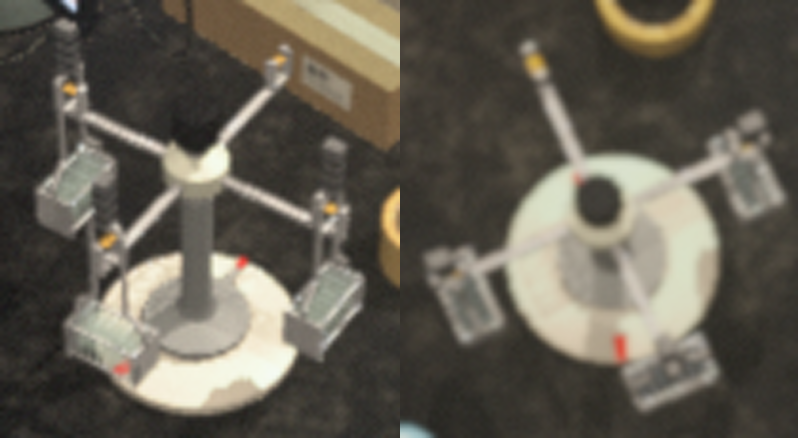

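I choose the steel rack at scene (317,250), with its grip at (317,226). It's the only one with a plain steel body and glass slides; the green (264,245) and teal (290,272) ones are look-alikes. The free hook points away from the robot, at scene (322,117). Next I'll fit the poses.

```bash
cat >> h.py <<'E'
from scipy.optimize import least_squares
def sdbox(p,c,h):
    q=abs(p-c)-h
    return np.linalg.norm(np.maximum(q,0),axis=1)+np.minimum(q.max(1),0)
def fitrack(w,x0,y0,yaw0,z=0.):
    m=(np.hypot(w[...,0]-x0,w[...,1]-y0)<.06)&(w[...,2]>z+.012)&(w[...,2]<z+.215)
    P=w[m]
    def f(v):
        c,s=np.cos(v[2]),np.sin(v[2]);d=P-[v[0],v[1],v[3]]
        q=np.c_[c*d[:,0]+s*d[:,1],-s*d[:,0]+c*d[:,1],d[:,2]]
        return np.minimum(np.minimum(abs(sdbox(q,[0,0,.02],[.018,.0325,.02])),abs(sdbox(q,[0,0,.178],[.008,.006,.024]))),.01)
    best=min((least_squares(f,[x0,y0,a,z],x_scale=[.01,.01,.1,.01]) for a in yaw0+np.radians([-20,0,20])),key=lambda r:r.cost)
    return best.x,len(P),np.sqrt(2*best.cost/len(P))
def fitfoot(s,w):
    p=s['pixels']
    m=(w[...,2]>.014)&(w[...,2]<.026)&(np.hypot(w[...,0]-.62,w[...,1]-.02)<.12)
    P=w[m][:,:2].astype(np.float32)
    c,r=cv2.minEnclosingCircle(P)
    a=np.arctan2(*(P-c).T[::-1]);rr=np.hypot(*(P-c).T);b=(a*18/np.pi).astype(int)
    E=np.array([P[b==i][rr[b==i].argmax()] for i in np.unique(b) if rr[b==i].max()>.8*r])
    f=lambda v:np.hypot(E[:,0]-v[0],E[:,1]-v[1])-v[2]
    o=least_squares(f,[*c,r],loss='soft_l1',f_scale=.002)
    return o.x,c,r,len(E)
def red(s,w,zlo,zhi,ctr):
    p=s['pixels'].astype(int);r,g,b=p[...,0],p[...,1],p[...,2]
    m=(r>g+60)&(r>b+60)&(w[...,2]<zhi)&(w[...,2]>zlo)&(np.hypot(w[...,0]-ctr[0],w[...,1]-ctr[1])<.1)
    return w[m]
E
python3 - <<'E'
from h import *
for n in('scene','top'):
    s=dict(np.load(n+'0.npz'));w=world(s)
    v,k,e=fitrack(w,.483,-.257,0.5 if n=='x' else 0.);print(n,'rack',v.round(4),np.degrees(v[2]).round(1),k,e.round(5))
    F=fitfoot(s,w);print(' foot',F[0].round(4),np.round(F[1],4),round(F[2],4),F[3])
    c=F[0][:2]
    R=red(s,w,.005,.04,c)
    for q in R: 
        d=q[:2]-c;print('  red',q.round(4),np.hypot(*d).round(4),np.degrees(np.arctan2(d[1],d[0])).round(1))
    # arms: points z .17-.22, r .04..1
    d=w[...,:2]-c;r=np.hypot(d[...,0],d[...,1]);m=(r>.035)&(r<.095)&(w[...,2]>.18)&(w[...,2]<.225)
    a=np.degrees(np.arctan2(d[...,1],d[...,0]))[m];z=w[...,2][m]
    for lo in range(-180,180,15):
        k=(a>=lo)&(a<lo+15)
        if k.sum()>3: print('  arm',lo,k.sum(),np.median(a[k]).round(1),np.median(z[k]).round(4),np.percentile(z[k],85).round(4))
    m=(r<.03)&(w[...,2]>.21); z=w[...,2][m];k=m&(w[...,2]>z.max()-.008);print('  knob',w[k].mean(0).round(4),np.median(w[k][:,2]),z.max(),k.sum())
E
```

```text
scene rack [ 0.4851 -0.2585 -0.5236 -0.0006] -30.0 396 0.00449
 foot [0.6214 0.0151 0.0818] [0.6189 0.0141] 0.0872 29
  red [0.6988 0.0714 0.0051] 0.0957 36.0
  red [0.6906 0.0533 0.0262] 0.079 28.9
  red [0.6904 0.0471 0.0321] 0.076 24.8
  red [0.6834 0.0484 0.03  ] 0.0704 28.2
  red [0.6879 0.0492 0.0267] 0.0747 27.1
  red [0.6883 0.0439 0.0313] 0.0728 23.2
  red [0.6859 0.046  0.0259] 0.0715 25.6
  red [0.5429 0.0129 0.0175] 0.0785 -178.3
  red [0.5409 0.016  0.0106] 0.0805 179.4
  red [0.5436 0.0143 0.0106] 0.0778 -179.4
  red [0.5482 0.0095 0.0126] 0.0734 -175.6
  arm -165 52 -156.6 0.202 0.2059
  arm -75 54 -64.5 0.2025 0.2061
  arm -60 8 -58.1 0.2008 0.203
  arm 15 40 25.5 0.2022 0.2054
  arm 90 4 104.2 0.2004 0.2016
  arm 105 53 112.4 0.2025 0.2054
  knob [0.6226 0.0153 0.2665] 0.266066413470637 0.27167019171905404 71
top rack [ 0.4854 -0.2552 -0.4448  0.0036] -25.5 172 0.0058
 foot [0.6218 0.0198 0.0865] [0.6112 0.0122] 0.1007 21
  red [0.5557 0.0164 0.0285] 0.0662 -177.1
  red [0.5568 0.0134 0.0206] 0.0653 -174.4
  red [0.5542 0.0169 0.015 ] 0.0677 -177.6
  red [0.5536 0.0134 0.0193] 0.0685 -174.7
  red [0.5538 0.0102 0.0184] 0.0687 -172.0
  red [0.5507 0.0169 0.016 ] 0.0711 -177.7
  red [0.5508 0.0136 0.0154] 0.0713 -175.0
  red [0.5506 0.0102 0.0171] 0.0719 -172.3
  red [0.5473 0.0168 0.0168] 0.0746 -177.7
  red [0.5475 0.0136 0.0154] 0.0746 -175.2
  red [0.5472 0.0102 0.0171] 0.0752 -172.7
  red [0.544  0.0168 0.016 ] 0.0778 -177.8
  red [0.5444 0.0136 0.0132] 0.0777 -175.5
  red [0.5437 0.0101 0.0184] 0.0787 -172.9
  red [0.5401 0.0166 0.0205] 0.0818 -177.8
  red [0.5402 0.0133 0.0199] 0.0819 -175.5
  red [0.5413 0.0104 0.0107] 0.081 -173.3
  red [0.5377 0.0136 0.0133] 0.0844 -175.8
  arm -165 54 -156.3 0.2033 0.2069
  arm -75 54 -63.9 0.2042 0.2079
  arm 15 52 24.6 0.2041 0.2062
  arm 105 60 112.1 0.2041 0.2079
  knob [0.6234 0.0209 0.2697] 0.2689057533173915 0.2750216474477103 50
```

```bash
cat >> h.py <<'E'
def fitarms(w,c0,a0):
    """centre + angle (deg, mod 90 near a0) from arm points"""
    d=w[...,:2]-c0;r=np.hypot(d[...,0],d[...,1]);m=(r>.035)&(r<.1)&(w[...,2]>.19)&(w[...,2]<.222)
    P=w[m][:,:2]
    def f(v):
        c,s=np.cos(v[2]),np.sin(v[2]);q=P-v[:2]
        return np.minimum(abs(c*q[:,0]+s*q[:,1]),abs(-s*q[:,0]+c*q[:,1]))
    o=least_squares(f,[*c0,np.radians(a0)],x_scale=[.01,.01,.1],loss='soft_l1',f_scale=.003)
    return o.x[0].round(4),o.x[1].round(4),np.degrees(o.x[2]).round(2),len(P)
def tooldelta(dw,psi):
    p=np.radians(psi);c,s=np.cos(p),np.sin(p)
    return np.array([c*dw[0]+s*dw[1], s*dw[0]-c*dw[1], -dw[2]])
E
python3 - <<'E'
from h import *
for n in('scene','top'):
    s=dict(np.load(n+'0.npz'));w=world(s)
    f=fitarms(w,(.622,.0175),24.2);print(n,f)
    R=red(s,w,.01,.04,(.622,.0175));R=R[R[:,0]<.58]
    d=R[:,:2].mean(0)-f[:2];print(' mark',R.mean(0).round(4),np.hypot(*d).round(4),np.degrees(np.arctan2(d[1],d[0])).round(2))
o=status.observe();print(o['eef_rot'])
print(tooldelta(np.array([.622,.0175,0])-[*o['tcp_pos'][:2],0],o['eef_rot'][2]))
E
```

```text
scene (np.float64(0.6227), np.float64(0.0173), np.float64(24.23), 226)
 mark [0.5439 0.0132 0.0128] 0.0789 -177.01
top (np.float64(0.6236), np.float64(0.0213), np.float64(24.22), 244)
 mark [0.5478 0.0137 0.0173] 0.0762 -174.25
[-1.79900475e+02 -1.76004827e-02  1.42576111e+01]
[ 0.60706683 -0.5132618  -0.        ]
```

Request:
jog_arm --plan '[{"delta_pos": [0,0,-0.055],"twist": 0},{"delta_pos": [0,0,-0.055],"twist": 0},{"delta_pos": [0,0,-0.055],"twist": 0},{"delta_pos": [0.04,-0.034,0],"twist": 0},{"delta_pos": [0.04,-0.034,0],"twist": 0},{"delta_pos": [0.04,-0.034,0],"twist": 0},{"delta_pos": [0.04,-0.034,0],"twist": 0},{"delta_pos": [0.04,-0.034,0],"twist": 0},{"delta_pos": [0.04,-0.034,0],"twist": 0},{"delta_pos": [0.04,-0.034,0],"twist": 0},{"delta_pos": [0.04,-0.034,0],"twist": 0},{"delta_pos": [0.04,-0.034,0],"twist": 0}]' --claw 1

```text
time_s: 1.6
tcp_pos: [0.4342, -0.2431, 0.3959]
eef_rot: [-180.0, 0.0, 14.2]
force: [1.2, -0.6, -0.5]
opening: 0.0853
grip_force: 0.0
```

Request:
jog_arm --plan '[{"delta_pos": [0.04,-0.034,0],"twist": 0},{"delta_pos": [0.04,-0.034,0],"twist": 0},{"delta_pos": [0.04,-0.034,0],"twist": 0},{"delta_pos": [0.04,-0.034,0],"twist": 0},{"delta_pos": [0.04,-0.034,0],"twist": 0},{"delta_pos": [0,0,0],"twist": 0}]'

```text
time_s: 2.35
tcp_pos: [0.5864, -0.0281, 0.3951]
eef_rot: [-179.9, 0.1, 14.5]
force: [-1.1, -0.9, 0.6]
opening: 0.0856
grip_force: 0.0
```

Request:
jog_arm --plan '[{"delta_pos": [0.0236,-0.0185,0],"twist": 0},{"delta_pos": [0.0236,-0.0185,0],"twist": 0},{"delta_pos": [0,0,0.05],"twist": 0},{"delta_pos": [0,0,0.05],"twist": 0},{"delta_pos": [0,0,0.04],"twist": 0},{"delta_pos": [0,0,0.019],"twist": 0},{"delta_pos": [0,0,0],"twist": 0}]'

```text
time_s: 3.22
tcp_pos: [0.6216, 0.0162, 0.2363]
eef_rot: [-180.0, 0.1, 14.2]
force: [0.6, -0.2, -0.2]
opening: 0.0856
grip_force: 0.0
```

Request:
jog_arm --plan '[{"delta_pos": [0,0,0],"twist": 0},{"delta_pos": [0,0,0],"twist": 0},{"delta_pos": [0,0,0],"twist": 0},{"delta_pos": [0,0,0],"twist": 0},{"delta_pos": [0,0,0],"twist": 0},{"delta_pos": [0,0,0],"twist": 0}]' --claw 0 --force 25

```text
time_s: 3.98
tcp_pos: [0.6223, 0.0194, 0.2395]
eef_rot: [-179.7, -0.1, 14.3]
force: [-3.9, 8.7, 5.6]
opening: 0.0348
grip_force: 26.8
```

Request:
jog_arm --plan '[{"delta_pos": [0,0,0],"twist": -3},{"delta_pos": [0,0,0],"twist": -6},{"delta_pos": [0,0,0],"twist": -8},{"delta_pos": [0,0,0],"twist": -8},{"delta_pos": [0,0,0],"twist": -8},{"delta_pos": [0,0,0],"twist": -8},{"delta_pos": [0,0,0],"twist": -8},{"delta_pos": [0,0,0],"twist": -8},{"delta_pos": [0,0,0],"twist": -8},{"delta_pos": [0,0,0],"twist": -8},{"delta_pos": [0,0,0],"twist": -8},{"delta_pos": [0,0,0],"twist": -8}]'

```text
time_s: 5.48
tcp_pos: [0.6237, 0.0184, 0.2395]
eef_rot: [179.7, -0.1, 103.5]
force: [4.9, 6.5, 3.2]
opening: 0.0347
grip_force: 26.5
```

Request:
jog_arm --plan '[{"delta_pos": [0,0,0],"twist": -8},{"delta_pos": [0,0,0],"twist": -8},{"delta_pos": [0,0,0],"twist": -8},{"delta_pos": [0,0,0],"twist": -8},{"delta_pos": [0,0,0],"twist": -8},{"delta_pos": [0,0,0],"twist": -8},{"delta_pos": [0,0,0],"twist": -8},{"delta_pos": [0,0,0],"twist": -6},{"delta_pos": [0,0,0],"twist": -4},{"delta_pos": [0,0,0],"twist": -3},{"delta_pos": [0,0,0],"twist": -2},{"delta_pos": [0,0,0],"twist": 0}]'

```text
time_s: 6.98
tcp_pos: [0.6248, 0.0194, 0.2395]
eef_rot: [179.7, 0.5, 174.3]
force: [7.5, 9.9, -0.4]
opening: 0.0352
grip_force: 26.4
```

```bash
python3 - <<'E'
from h import *
im=[]
for n in('scene','top'):
    s=snap(n);np.savez(n+'1.npz',**s);w=world(s);I=s['pixels'][...,::-1]
    im.append(cv2.resize(I[95:210,255:360] if n=='scene' else I[115:225,210:310],(400,438),interpolation=cv2.INTER_CUBIC))
    f=fitarms(w,(.623,.0193),4);print(n,f)
    R=red(s,w,.008,.04,f[:2])
    for q in R: d=q[:2]-f[:2];print('  ',q.round(4),np.hypot(*d).round(4),np.degrees(np.arctan2(d[1],d[0])).round(1))
cv2.imwrite('pics/car1.png',np.hstack(im))
E
```

```text
scene (np.float64(0.6228), np.float64(0.0174), np.float64(4.28), 239)
   [0.56   0.0291 0.0151] 0.0638 169.4
   [0.5578 0.0185 0.0271] 0.065 179.0
   [0.5612 0.018  0.0254] 0.0616 179.4
   [0.5472 0.0127 0.0347] 0.0758 -176.4
   [0.5511 0.0134 0.0315] 0.0718 -176.8
   [0.5545 0.013  0.0297] 0.0684 -176.3
   [0.5569 0.0108 0.0304] 0.0662 -174.3
   [0.5478 0.0141 0.0279] 0.0751 -177.5
   [0.5512 0.0138 0.0261] 0.0717 -177.1
   [0.5546 0.0134 0.0243] 0.0683 -176.7
   [0.5584 0.0137 0.0216] 0.0645 -176.7
   [0.5494 0.0175 0.0186] 0.0734 180.0
   [0.5498 0.0116 0.0243] 0.0732 -175.5
   [0.5562 0.0165 0.0153] 0.0666 -179.2
   [0.5574 0.0121 0.019 ] 0.0657 -175.3
   [0.5472 0.0202 0.0123] 0.0757 177.9
   [0.5481 0.0154 0.0166] 0.0747 -178.4
   [0.5493 0.0109 0.0204] 0.0738 -174.9
   [0.5527 0.0105 0.0187] 0.0705 -174.3
   [0.555  0.0081 0.0195] 0.0684 -172.2
   [0.5448 0.0162 0.013 ] 0.0781 -179.1
   [0.5462 0.0121 0.0162] 0.0768 -176.1
   [0.5483 0.0093 0.0176] 0.075 -173.8
   [0.5493 0.0048 0.0216] 0.0745 -170.3
   [0.5405 0.0153 0.0116] 0.0824 -178.5
   [0.5445 0.0161 0.0083] 0.0783 -179.0
   [0.5457 0.0116 0.012 ] 0.0773 -175.7
   [0.5481 0.0093 0.0128] 0.0752 -173.8
   [0.5366 0.0085 0.0161] 0.0867 -174.1
   [0.5411 0.0102 0.0115] 0.082 -174.9
top (np.float64(0.6224), np.float64(0.0583), np.float64(3.43), 75)
   [0.5522 0.013  0.0299] 0.0835 -147.2
   [0.5538 0.0102 0.018 ] 0.0838 -144.9
   [0.5483 0.0128 0.0348] 0.087 -148.5
   [0.5511 0.0103 0.0133] 0.0859 -146.1
   [0.5471 0.0134 0.0184] 0.0877 -149.2
   [0.5473 0.0102 0.0169] 0.0892 -147.4
   [0.5449 0.0138 0.0089] 0.0893 -150.1
   [0.5445 0.0104 0.012 ] 0.0914 -148.4
   [0.5413 0.017  0.0112] 0.091 -153.0
   [0.5413 0.0137 0.0114] 0.0926 -151.2
   [0.5413 0.0104 0.0111] 0.0942 -149.4
```

View pics/car1.png

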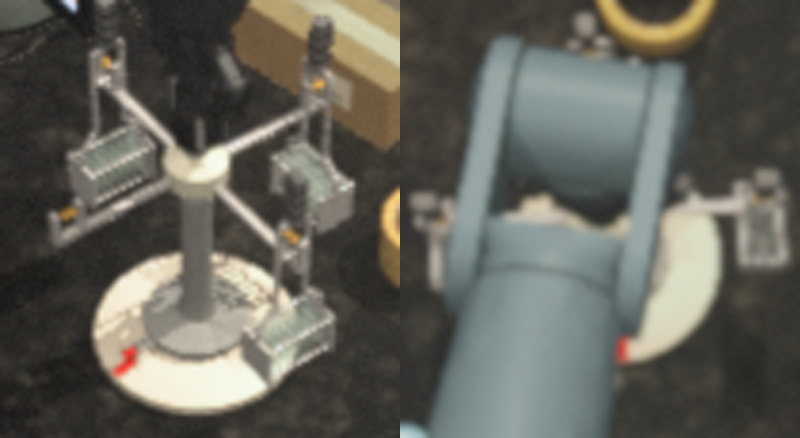

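The free hook now faces the robot, at scene crop (65,215). The pointer tip (135,352) sits almost over the mark (122,370). I'll let go of the knob, back off toward the rack and check the alignment unobstructed.

Request:
jog_arm --plan '[{"delta_pos": [0,0,0],"twist": 0},{"delta_pos": [0,0,0],"twist": 0},{"delta_pos": [0,0,0],"twist": 0},{"delta_pos": [0,0,0],"twist": 0},{"delta_pos": [0,0,-0.03],"twist": 0},{"delta_pos": [0,0,-0.055],"twist": 0},{"delta_pos": [0,0,-0.055],"twist": 0}]' --claw 1

```text
time_s: 7.95
tcp_pos: [0.6219, 0.0166, 0.3785]
eef_rot: [-180.0, -0.1, 174.2]
force: [-0.8, -0.0, 0.2]
opening: 0.0852
grip_force: 0.0
```

Request:
jog_arm --plan '[{"delta_pos": [0.0184,-0.048,0],"twist": 0},{"delta_pos": [0.0184,-0.048,0],"twist": 0},{"delta_pos": [0.0184,-0.048,0],"twist": 0},{"delta_pos": [0.0184,-0.048,0],"twist": 0},{"delta_pos": [0.0184,-0.048,0],"twist": 0},{"delta_pos": [0.0184,-0.048,0],"twist": 0},{"delta_pos": [0,0,0],"twist": 7.4},{"delta_pos": [0,0,0],"twist": 7.4},{"delta_pos": [0,0,0],"twist": 7.4},{"delta_pos": [0,0,0],"twist": 0}]'

```text
time_s: 9.2
tcp_pos: [0.4834, -0.2589, 0.3773]
eef_rot: [-180.0, -0.0, 152.1]
force: [0.1, -0.4, -0.4]
opening: 0.0851
grip_force: 0.0
```

```bash
cat >> h.py <<'E'
def rays_to_plane(s,z0):
    h,w=s['z_map'].shape;t=dict(s);t['z_map']=np.ones((h,w));A=world(t)
    C=np.linalg.inv(s['camera_from_world'])[:3,3];D=A-C
    return C+D*((z0-C[2])/D[...,2])[...,None]
E
python3 - <<'E'
from h import *
im=[]
for n in('scene','top'):
    s=snap(n);np.savez(n+'2.npz',**s);w=world(s);I=s['pixels'][...,::-1]
    f=fitarms(w,(.623,.0193),4);print(n,f)
    p=s['pixels'].astype(int);W=rays_to_plane(s,.0205)
    red_=np.clip(p[...,0]-p[...,1:].max(-1),0,None);m=(red_>25)&(np.hypot(W[...,0]-.55,W[...,1]-.015)<.035)
    for v,u in np.argwhere(m):
        q=W[v,u];d=q[:2]-f[:2];print((u,v),red_[v,u],q[:2].round(4),w[v,u,2].round(3),np.hypot(*d).round(4),np.degrees(np.arctan2(d[1],d[0])).round(1))
    u,v=proj(s,[.55,.015,.03])[0].astype(int)
    im.append(cv2.resize(I[v-14:v+14,u-14:u+14],(390,390),interpolation=cv2.INTER_NEAREST))
cv2.imwrite('pics/mark.png',np.hstack(im)); print(status.observe()['tcp_pos'],status.observe()['eef_rot'])
E
```

```text
scene (np.float64(0.6229), np.float64(0.0174), np.float64(4.38), 98)
(np.int64(289), np.int64(185)) 35 [0.5627 0.027 ] 0.02 0.061 170.9
(np.int64(287), np.int64(186)) 40 [0.5551 0.0268] 0.015 0.0684 172.1
(np.int64(288), np.int64(186)) 73 [0.5578 0.0251] 0.023 0.0655 173.3
(np.int64(289), np.int64(186)) 109 [0.5605 0.0234] 0.025 0.0627 174.5
(np.int64(290), np.int64(186)) 83 [0.5632 0.0217] 0.028 0.0598 175.9
(np.int64(286), np.int64(187)) 32 [0.5503 0.0249] 0.016 0.073 174.1
(np.int64(287), np.int64(187)) 93 [0.553  0.0232] 0.028 0.0702 175.2
(np.int64(288), np.int64(187)) 153 [0.5557 0.0215] 0.026 0.0674 176.5
(np.int64(289), np.int64(187)) 168 [0.5584 0.0198] 0.031 0.0646 177.9
(np.int64(290), np.int64(187)) 116 [0.5611 0.0181] 0.029 0.0618 179.4
(np.int64(291), np.int64(187)) 37 [0.5638 0.0164] 0.027 0.0592 -179.0
(np.int64(286), np.int64(188)) 30 [0.5481 0.0213] 0.014 0.0749 177.0
(np.int64(287), np.int64(188)) 86 [0.5508 0.0196] 0.022 0.0721 178.2
(np.int64(288), np.int64(188)) 161 [0.5535 0.0179] 0.031 0.0694 179.6
(np.int64(289), np.int64(188)) 148 [0.5562 0.0162] 0.029 0.066
[... 4923 characters left out ...]
4(261), np.int64(207)) 29 [0.5301 0.0264] 0.001 0.0938 176.9
(np.int64(262), np.int64(207)) 37 [0.5301 0.0232] 0.224 0.0937 178.9
(np.int64(263), np.int64(207)) 37 [0.5301 0.0199] 0.228 0.0937 -179.1
(np.int64(264), np.int64(207)) 32 [0.5301 0.0166] 0.2 0.0938 -177.0
(np.int64(261), np.int64(208)) 28 [0.5268 0.0264] 0.007 0.0971 177.0
(np.int64(262), np.int64(208)) 34 [0.5268 0.0231] 0.223 0.097 179.0
(np.int64(263), np.int64(208)) 34 [0.5268 0.0198] 0.224 0.097 -179.1
(np.int64(264), np.int64(208)) 30 [0.5268 0.0165] 0.207 0.0971 -177.1
(np.int64(262), np.int64(209)) 26 [0.5235 0.0231] 0.223 0.1004 179.0
[ 0.48351474 -0.25879093  0.37727051] [-1.79999354e+02 -3.50542326e-03  1.52164376e+02]
```

View pics/mark.png

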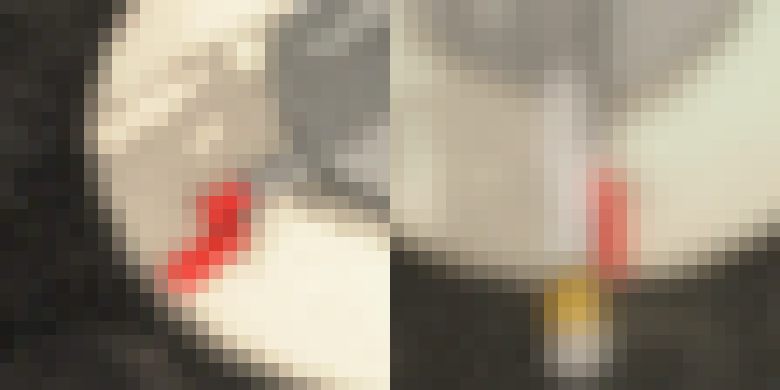

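```bash
cat > foot.py <<'E'
from h import *
A=np.radians(np.arange(0,360,2.));r=np.arange(.06,.112,.0005);R=.088
def foot(s,c0=(.6225,.018),zt=.02):
    C=np.linalg.inv(s['camera_from_world'])[:3,3];g=cv2.cvtColor(s['pixels'],cv2.COLOR_RGB2GRAY).astype(np.float32)
    P=np.stack([c0[0]+np.outer(np.cos(A),r),c0[1]+np.outer(np.sin(A),r),np.full((len(A),len(r)),zt)],-1)
    q=proj(s,P.reshape(-1,3)).reshape(len(A),len(r),2).astype(np.float32)
    L=cv2.remap(g,q[...,0],q[...,1],cv2.INTER_LINEAR)
    E=[]
    for i in range(len(A)):
        dl=L[i,6:]-L[i,:-6];j=dl.argmin()
        if dl[j]<-45: 
            # subpixel half-level
            hi,lo=L[i,max(j-6,0):j+1].max(),L[i,j+6:j+14].min()
            k=np.argmax((L[i]<(hi+lo)/2)&(np.arange(len(r))>=max(j-4,0)));E.append(P[i,k,:2])
    E=np.array(E)
    def f(v):
        c=v[:2];c2=c+zt*(C[:2]-c)/C[2];R2=R*(1-zt/C[2])
        return np.minimum(np.hypot(*(E-c).T)-R,np.hypot(*(E-c2).T)-R2)
    o=least_squares(f,c0,loss='soft_l1',f_scale=.001,x_scale=.01)
    return o.x,len(E),np.median(abs(f(o.x)))
if __name__=='__main__':
  for n in('scene0','top0','scene1','scene2','top2'):
    s=dict(np.load(n+'.npz'));c,k,e=foot(s);p=s['pixels'].astype(int);W=rays_to_plane(s,.0205)
    rd=np.clip(p[...,0]-p[...,1:].max(-1),0,None);d=W[...,:2]-c;rr=np.hypot(d[...,0],d[...,1]);a=np.degrees(np.arctan2(d[...,1],d[...,0]))%360
    out=[]
    for lo in(.068,.076,.080,.084):
        m=(rr>lo)&(rr<lo+.006)&(abs(a-184)<14)&(rd>25);out.append((a[m]*rd[m]).sum()/max(rd[m].sum(),1)-360)
    print(n,c.round(4),k,e.round(5),'mark ang by r',np.round(out,2))
E
python3 foot.py
```

```text
scene0 [0.6191 0.0172] 120 0.00374 mark ang by r [-173.69 -172.94 -173.22 -173.92]
top0 [0.6241 0.021 ] 110 0.00072 mark ang by r [-174.4  -174.5  -174.6  -174.43]
scene1 [0.6247 0.0194] 146 0.00447 mark ang by r [-176.69 -173.43 -172.83 -172.23]
scene2 [0.627  0.0212] 122 0.00304 mark ang by r [-176.51 -173.1  -172.19 -171.53]
top2 [0.624  0.0205] 139 0.00093 mark ang by r [-173.42 -173.78 -174.01 -174.19]
```

Both views put the hook about 1.7° clockwise of the mark. The knob forces also agree with the top camera's axis, (0.624, 0.021). I'll regrip the knob and nudge it.

Request:
jog_arm --plan '[{"delta_pos": [0.0011,0.0522,0],"twist": 0},{"delta_pos": [0.0011,0.0522,0],"twist": 0},{"delta_pos": [0.0011,0.0522,0],"twist": 0},{"delta_pos": [0.0011,0.0522,0],"twist": 0},{"delta_pos": [0.0011,0.0522,0],"twist": 0},{"delta_pos": [0.0012,0.052,0],"twist": 0},{"delta_pos": [0,0,0.05],"twist": 0},{"delta_pos": [0,0,0.05],"twist": 0},{"delta_pos": [0,0,0.039],"twist": 0},{"delta_pos": [0,0,0],"twist": 0}]'

```text
time_s: 10.55
tcp_pos: [0.6222, 0.0212, 0.2343]
eef_rot: [-179.8, -0.4, 152.1]
force: [0.5, -0.1, 1.4]
opening: 0.0854
grip_force: 0.0
```

Request:
jog_arm --plan '[{"delta_pos": [0,0,0],"twist": 0},{"delta_pos": [0,0,0],"twist": 0},{"delta_pos": [0,0,0],"twist": 0},{"delta_pos": [0,0,0],"twist": 0},{"delta_pos": [0,0,0],"twist": 0},{"delta_pos": [0,0,0],"twist": -0.9},{"delta_pos": [0,0,0],"twist": -0.9},{"delta_pos": [0,0,0],"twist": 0},{"delta_pos": [0,0,0],"twist": 0}]' --claw 0 --force 25

```text
time_s: 11.68
tcp_pos: [0.6246, 0.0193, 0.2408]
eef_rot: [-179.9, 0.2, 153.9]
force: [-4.0, -4.1, 5.4]
opening: 0.0348
grip_force: 25.8
```

Request:
jog_arm --plan '[{"delta_pos": [0,0,0],"twist": 0},{"delta_pos": [0,0,0],"twist": 0},{"delta_pos": [0,0,0],"twist": 0},{"delta_pos": [0,0,0],"twist": 0},{"delta_pos": [0,0,-0.03],"twist": 0},{"delta_pos": [0,0,-0.055],"twist": 0},{"delta_pos": [0,0,-0.055],"twist": 0}]' --claw 1

```text
time_s: 12.55
tcp_pos: [0.624, 0.021, 0.3794]
eef_rot: [-180.0, -0.1, 153.9]
force: [1.0, -1.5, 0.8]
opening: 0.0851
grip_force: 0.0
```

Request:
jog_arm --plan '[{"delta_pos": [0.0005,-0.0516,0],"twist": 0},{"delta_pos": [0.0005,-0.0516,0],"twist": 0},{"delta_pos": [0.0005,-0.0516,0],"twist": 0},{"delta_pos": [0.0005,-0.0516,0],"twist": 0},{"delta_pos": [0.0005,-0.0516,0],"twist": 0},{"delta_pos": [0.0002,-0.0518,0],"twist": 0},{"delta_pos": [0,0,0],"twist": 1.9},{"delta_pos": [0,0,0.05],"twist": 0},{"delta_pos": [0,0,0],"twist": 0}]'

```text
time_s: 13.68
tcp_pos: [0.4842, -0.254, 0.3241]
eef_rot: [179.9, -0.5, 152.0]
force: [0.5, 1.1, -0.5]
opening: 0.0855
grip_force: 0.0
```

```bash
python3 - <<'E'
from foot import *
for n in('scene','top'):
    s=snap(n);np.savez(n+'3.npz',**s);w=world(s)
    f=fitarms(w,(.623,.0193),5.5);print(n,f)
    I=s['pixels'][...,::-1]
    u,v=proj(s,[.485,-.257,.2])[0].astype(int)
    cv2.imwrite(f'pics/r_{n}.png',cv2.resize(I[v-40:v+40,u-40:u+40],(390,390),interpolation=cv2.INTER_CUBIC))
cv2.imwrite('pics/rk.png',np.hstack([cv2.imread('pics/r_scene.png'),cv2.imread('pics/r_top.png')]))
for n in ('scene0','top0'):
    s=dict(np.load(n+'.npz'));w=world(s)
    for z0,z1 in((.008,.05),(.16,.21)):
        m=(np.hypot(w[...,0]-.485,w[...,1]+.257)<.05)&(w[...,2]>z0)&(w[...,2]<z1);P=w[m][:,:2].astype(np.float32)
        print(n,z0,cv2.minAreaRect(P),P.mean(0))
E
```

```text
scene (np.float64(0.5863), np.float64(0.0137), np.float64(5.92), 62)
top (np.float64(0.6237), np.float64(0.0214), np.float64(6.1), 244)
scene0 0.008 ((0.4836002290248871, -0.25939488410949707), (0.07200294733047485, 0.03472219780087471), 57.36450958251953) [ 0.47985885 -0.26302812]
scene0 0.16 ((0.4819469451904297, -0.2599560618400574), (0.01312202587723732, 0.013459660112857819), 57.347171783447266) [ 0.48094973 -0.26077667]
top0 0.008 ((0.4832735061645508, -0.258184552192688), (0.09310120344161987, 0.08162689954042435), 9.176169395446777) [ 0.4795203  -0.25388548]
top0 0.16 ((0.48348599672317505, -0.25422850251197815), (0.016285201534628868, 0.015501945279538631), 19.693429946899414) [ 0.48269686 -0.2529063 ]
```

View pics/rk.png

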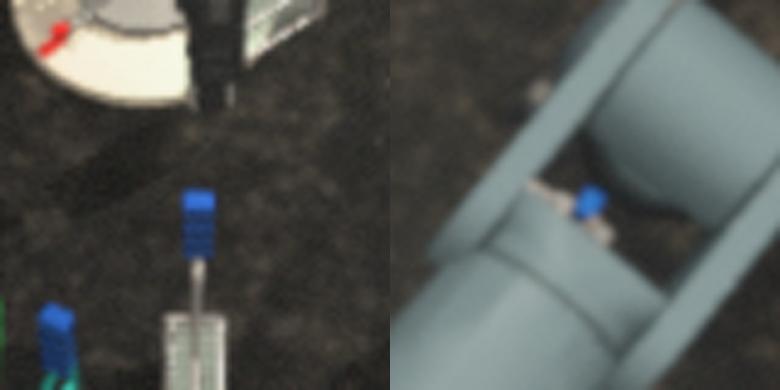

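The steel rack's blue grip is under the open gripper at scene crop (198,225), clear on all sides. The hook is now at -173.9°, against the mark at about -174.1°. Descending to grip.

Request:
jog_arm --plan '[{"delta_pos": [0,0,0.03],"twist": 2},{"delta_pos": [0,0,0.05],"twist": 0},{"delta_pos": [0,0,0.04],"twist": 0},{"delta_pos": [0,0,0.03],"twist": 0},{"delta_pos": [0,0,0.016],"twist": 0},{"delta_pos": [0,0,0],"twist": 0}]'

```text
time_s: 14.52
tcp_pos: [0.4859, -0.2561, 0.1629]
eef_rot: [180.0, 0.0, 150.0]
force: [0.6, 0.0, 0.2]
opening: 0.0854
grip_force: 0.0
```

Request:
jog_arm --plan '[{"delta_pos": [0,0,0],"twist": 0},{"delta_pos": [0,0,0],"twist": 0},{"delta_pos": [0,0,0],"twist": 0},{"delta_pos": [0,0,0],"twist": 0},{"delta_pos": [0,0,0],"twist": 0},{"delta_pos": [0,0,0],"twist": 0},{"delta_pos": [0,0,0],"twist": 0}]' --claw 0 --force 45

```text
time_s: 15.4
tcp_pos: [0.4856, -0.2562, 0.1625]
eef_rot: [-180.0, 0.0, 150.0]
force: [-0.3, -0.8, 1.2]
opening: 0.0118
grip_force: 47.2
```

Request:
jog_arm --plan '[{"delta_pos": [0,0,-0.01],"twist": 0},{"delta_pos": [0,0,-0.03],"twist": 0},{"delta_pos": [0,0,-0.04],"twist": 0},{"delta_pos": [0,0,-0.04],"twist": 0},{"delta_pos": [0,0,-0.04],"twist": 0},{"delta_pos": [0,0,-0.04],"twist": 0},{"delta_pos": [0,0,0],"twist": 0}]'

```text
time_s: 16.27
tcp_pos: [0.4864, -0.2567, 0.3667]
eef_rot: [-179.9, 0.4, 150.0]
force: [-0.3, -0.2, -0.8]
opening: 0.0115
grip_force: 47.0
```

Request:
jog_arm --plan '[{"delta_pos": [0.0145,0.0165,0],"twist": 0},{"delta_pos": [0.0288,0.033,0],"twist": 0},{"delta_pos": [0.0288,0.033,0],"twist": 0},{"delta_pos": [0.0288,0.033,0],"twist": 0},{"delta_pos": [0.0288,0.033,0],"twist": 0},{"delta_pos": [0.0288,0.033,0],"twist": 0},{"delta_pos": [0.014,0.016,0],"twist": 0},{"delta_pos": [0,0,0],"twist": -9},{"delta_pos": [0,0,0],"twist": -9},{"delta_pos": [0,0,0],"twist": -9},{"delta_pos": [0,0,0],"twist": -9},{"delta_pos": [0,0,0],"twist": 0}]'

```text
time_s: 17.77
tcp_pos: [0.4338, 0.0022, 0.3603]
eef_rot: [179.9, -0.2, -174.1]
force: [0.3, -0.2, -0.9]
opening: 0.0114
grip_force: 46.9
```

Request:
jog_arm --plan '[{"delta_pos": [0,0,0.035],"twist": 0},{"delta_pos": [0,0,0.035],"twist": 0},{"delta_pos": [0,0,0],"twist": 0},{"delta_pos": [0,0,0],"twist": 0}]'

```text
time_s: 18.27
tcp_pos: [0.4352, 0.0014, 0.2933]
eef_rot: [-180.0, 0.1, -174.1]
force: [0.7, -0.3, -0.6]
opening: 0.0118
grip_force: 46.9
```

```bash
python3 - <<'E'
from h import *
im=[]
for n in('scene','top'):
    s=snap(n);np.savez(n+'4.npz',**s);w=world(s);I=s['pixels'][...,::-1]
    u,v=proj(s,[.49,.005,.22])[0].astype(int)
    im.append(cv2.resize(I[v-35:v+35,u-35:u+35],(390,390),interpolation=cv2.INTER_CUBIC))
    print(n,fitarms(w,(.6237,.0205),6))
    r=fitrack(w,.435,.001,np.radians(6),.127);print(r[0].round(4),np.degrees(r[0][2]).round(1),r[1:])
    # keeper (brass) pixels
    p=s['pixels'].astype(int);m=(p[...,0]-p[...,2]>50)&(p[...,0]-p[...,1]<70)&(np.hypot(w[...,0]-.505,w[...,1]-.0085)<.04)&(w[...,2]>.18)
    print(' brass',m.sum(),w[m].mean(0).round(4) if m.any() else '')
print(status.observe()['tcp_pos'],status.observe()['force'])
cv2.imwrite('pics/pre.png',np.hstack(im))
E
```

```text
scene (np.float64(0.6227), np.float64(0.0176), np.float64(6.09), 233)
[ 0.435  -0.002  -0.0038  0.1312] -0.2 (566, np.float64(0.006190719072752924))
 brass 12 [0.5056 0.0051 0.2249]
top (np.float64(0.6237), np.float64(0.0213), np.float64(6.14), 246)
[ 4.070e-01  1.000e-04 -1.771e-01  1.270e-01] -10.1 (1, np.float64(3.7067450497918486e-10))
 brass 0 
[0.43569742 0.00117933 0.29414194] [ 0.93951131 -0.32873525 -1.96650025]
```

View pics/pre.png

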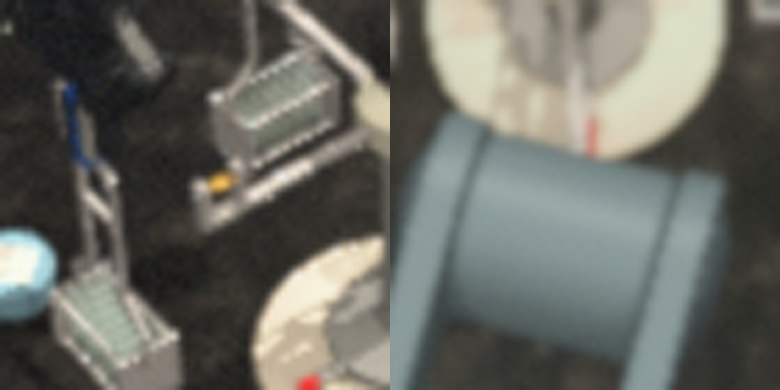

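The rack hangs straight at crop (100,200) with its window level with the free hook, whose keeper is at crop (220,182). Moving inward radially.

Request:
jog_arm --plan '[{"delta_pos": [-0.012,0,0],"twist": 0},{"delta_pos": [-0.012,0,0],"twist": 0},{"delta_pos": [-0.012,0,0],"twist": 0},{"delta_pos": [-0.012,0,0],"twist": 0},{"delta_pos": [-0.012,-0.0005,0],"twist": 0},{"delta_pos": [-0.0095,0,0],"twist": 0},{"delta_pos": [0,0,0],"twist": 0},{"delta_pos": [0,0,0],"twist": 0}]'

```text
time_s: 19.38
tcp_pos: [0.504, 0.008, 0.2922]
eef_rot: [180.0, -0.0, -174.0]
force: [0.8, -1.7, -1.1]
opening: 0.0111
grip_force: 46.9
```

```bash
python3 - <<'E'
from h import *
s=snap('scene');np.savez('scene5.npz',**s);w=world(s);I=s['pixels'][...,::-1]
# reference points shifted into the scene camera frame (y -3.7 mm, x -1)
u,v=proj(s,[.505,.005,.22])[0].astype(int)
a=cv2.resize(I[v-25:v+25,u-25:u+25],(600,600),interpolation=cv2.INTER_CUBIC)
cv2.imwrite('pics/over.png',a)
print(fitarms(w,(.6227,.0176),6)); o=status.observe();print(o['tcp_pos'],o['eef_rot'],o['force'])
E
```

```text
(np.float64(0.6225), np.float64(0.0177), np.float64(6.19), 226)
[0.50391936 0.00802425 0.29229359] [-1.79998921e+02 -5.99203351e-03 -1.74045847e+02] [-0.81312855 -0.71428987 -1.31055162]
```

View pics/over.png

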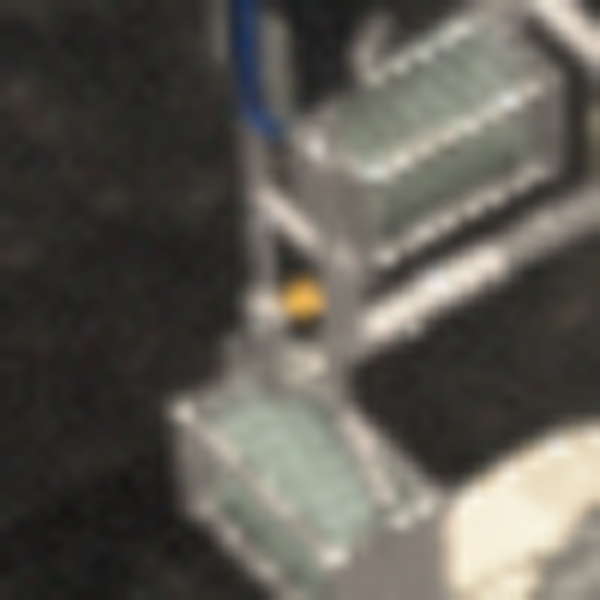

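The eye bar, at crop (298,222), sits above the brass keeper (303,300), with the bail legs on either side of the hook and no contact. Lowering in small steps.

Request:
jog_arm --plan '[{"delta_pos": [0,0,0.005],"twist": 0},{"delta_pos": [0,0,0.005],"twist": 0},{"delta_pos": [0,0,0.004],"twist": 0},{"delta_pos": [0,0,0.001],"twist": 0},{"delta_pos": [0,0,0],"twist": 0}]'

```text
time_s: 20.05
tcp_pos: [0.5041, 0.008, 0.2773]
eef_rot: [180.0, -0.0, -174.0]
force: [0.1, 0.9, -0.8]
opening: 0.0112
grip_force: 46.9
```

Request:
jog_arm --plan '[{"delta_pos": [0,0,0.001],"twist": 0},{"delta_pos": [0,0,0.001],"twist": 0},{"delta_pos": [0,0,0.001],"twist": 0},{"delta_pos": [0,0,0],"twist": 0}]'

```text
time_s: 20.55
tcp_pos: [0.5041, 0.008, 0.2742]
eef_rot: [180.0, -0.0, -174.0]
force: [0.5, 0.1, -1.1]
opening: 0.0115
grip_force: 46.9
```

Request:
jog_arm --plan '[{"delta_pos": [0,0,0.001],"twist": 0},{"delta_pos": [0,0,0.001],"twist": 0},{"delta_pos": [0,0,0.001],"twist": 0},{"delta_pos": [0,0,0],"twist": 0}]'

```text
time_s: 21.05
tcp_pos: [0.5041, 0.008, 0.2711]
eef_rot: [180.0, -0.0, -174.0]
force: [0.3, 0.1, -1.2]
opening: 0.0114
grip_force: 46.9
```

Request:
jog_arm --plan '[{"delta_pos": [0,0,0.001],"twist": 0},{"delta_pos": [0,0,0.001],"twist": 0},{"delta_pos": [0,0,0],"twist": 0}]'

```text
time_s: 21.42
tcp_pos: [0.5043, 0.008, 0.2699]
eef_rot: [-180.0, 0.0, -174.0]
force: [-1.7, 0.5, 3.0]
opening: 0.0112
grip_force: 47.3
```

Request:
jog_arm --plan '[{"delta_pos": [0,0,0.001],"twist": 0},{"delta_pos": [0,0,0.001],"twist": 0},{"delta_pos": [0,0,0],"twist": 0}]'

```text
time_s: 21.8
tcp_pos: [0.5044, 0.008, 0.2676]
eef_rot: [-180.0, 0.0, -174.0]
force: [-0.3, 0.6, 4.2]
opening: 0.0119
grip_force: 47.5
```

Request:
jog_arm --plan '[{"delta_pos": [0,0,0.001],"twist": 0},{"delta_pos": [0,0,0.001],"twist": 0},{"delta_pos": [0,0,0],"twist": 0}]'

```text
time_s: 22.18
tcp_pos: [0.5047, 0.008, 0.2659]
eef_rot: [-180.0, 0.1, -174.0]
force: [-0.1, 0.9, 5.0]
opening: 0.0117
grip_force: 47.9
```

Request:
jog_arm --plan '[{"delta_pos": [0,0,0.001],"twist": 0},{"delta_pos": [0,0,0.001],"twist": 0},{"delta_pos": [0,0,0.001],"twist": 0},{"delta_pos": [0,0,0],"twist": 0}]'

```text
time_s: 22.68
tcp_pos: [0.5045, 0.0078, 0.2632]
eef_rot: [-180.0, 0.1, -174.0]
force: [-1.2, -0.1, 6.5]
opening: 0.0109
grip_force: 48.0
```

Request:
jog_arm --plan '[{"delta_pos": [0,0,0.001],"twist": 0},{"delta_pos": [0,0,0.001],"twist": 0},{"delta_pos": [0,0,0.001],"twist": 0},{"delta_pos": [0,0,0],"twist": 0}]'

```text
time_s: 23.18
tcp_pos: [0.5039, 0.0078, 0.2594]
eef_rot: [-180.0, -0.1, -174.0]
force: [-1.8, -0.9, 4.8]
opening: 0.0113
grip_force: 47.8
```

Request:
jog_arm --plan '[{"delta_pos": [0,0,0.001],"twist": 0},{"delta_pos": [0,0,0.001],"twist": 0},{"delta_pos": [0,0,0.001],"twist": 0},{"delta_pos": [0,0,0],"twist": 0}]'

```text
time_s: 23.68
tcp_pos: [0.504, 0.0081, 0.2554]
eef_rot: [180.0, -0.0, -174.1]
force: [-0.2, -0.0, -0.6]
opening: 0.0113
grip_force: 46.9
```

Request:
jog_arm --plan '[{"delta_pos": [0,0,0.001],"twist": 0},{"delta_pos": [0,0,0.001],"twist": 0},{"delta_pos": [0,0,0],"twist": 0}]'

```text
time_s: 24.05
tcp_pos: [0.5041, 0.008, 0.2541]
eef_rot: [180.0, -0.0, -174.0]
force: [0.5, 0.0, -1.0]
opening: 0.0114
grip_force: 46.9
```

Request:
jog_arm --plan '[{"delta_pos": [0,0,0.001],"twist": 0},{"delta_pos": [0,0,0.001],"twist": 0},{"delta_pos": [0,0,0],"twist": 0}]'

```text
time_s: 24.42
tcp_pos: [0.5041, 0.008, 0.2522]
eef_rot: [180.0, -0.0, -174.0]
force: [0.7, -1.1, -1.7]
opening: 0.0112
grip_force: 46.9
```

Request:
jog_arm --plan '[{"delta_pos": [0,0,0.001],"twist": 0},{"delta_pos": [0,0,0],"twist": 0}]'

```text
time_s: 24.68
tcp_pos: [0.5041, 0.008, 0.2512]
eef_rot: [180.0, -0.0, -174.0]
force: [-0.5, -0.1, -0.2]
opening: 0.0113
grip_force: 46.9
```

Request:
jog_arm --plan '[{"delta_pos": [0,0,0.001],"twist": 0},{"delta_pos": [0,0,0],"twist": 0}]'

```text
time_s: 24.92
tcp_pos: [0.5041, 0.008, 0.2503]
eef_rot: [-180.0, -0.0, -174.0]
force: [-0.3, -0.1, -0.9]
opening: 0.0115
grip_force: 46.9
```

Request:
jog_arm --plan '[{"delta_pos": [0,0,0.001],"twist": 0},{"delta_pos": [0,0,0],"twist": 0}]'

```text
time_s: 25.18
tcp_pos: [0.5043, 0.008, 0.25]
eef_rot: [-180.0, 0.0, -174.0]
force: [-1.5, 0.6, 3.1]
opening: 0.0114
grip_force: 47.6
```

Request:
jog_arm --plan '[{"delta_pos": [0,0,0.001],"twist": 0},{"delta_pos": [0,0,0],"twist": 0}]'

```text
time_s: 25.42
tcp_pos: [0.5045, 0.0079, 0.2498]
eef_rot: [-180.0, 0.1, -174.0]
force: [-3.4, 0.2, 6.7]
opening: 0.0115
grip_force: 48.2
```

```bash
python3 - <<'E'
from h import *
for n in('scene4','scene5',None):
    s=dict(np.load(n+'.npz')) if n else snap('scene')
    w=world(s);p=s['pixels'].astype(int);m=(p[...,0]-p[...,2]>50)&(p[...,0]-p[...,1]<70)&(np.hypot(w[...,0]-.505,w[...,1]-.0055)<.04)&(w[...,2]>.18)
    print(n,m.sum(),w[m].mean(0).round(4),np.argwhere(m).mean(0).round(1), np.argwhere(m).tolist())
print(fitarms(w,(.6227,.0176),6))
E
```

```text
scene4 12 [0.5056 0.0051 0.2249] [151.4 273.8] [[150, 274], [150, 275], [151, 273], [151, 274], [151, 275], [151, 276], [152, 271], [152, 272], [152, 273], [152, 274], [152, 275], [153, 273]]
scene5 8 [0.5045 0.0009 0.2459] [146.8 273.9] [[111, 281], [151, 273], [151, 274], [152, 271], [152, 272], [152, 273], [152, 274], [153, 273]]
None 6 [0.5045 0.0068 0.2223] [151.8 273.2] [[151, 273], [151, 274], [152, 272], [152, 273], [152, 274], [153, 273]]
(np.float64(0.6226), np.float64(0.0176), np.float64(6.39), 233)
```

Request:
jog_arm --plan '[{"delta_pos": [0,0,-0.001],"twist": 0},{"delta_pos": [0,0,-0.0003],"twist": 0},{"delta_pos": [0,0,0],"twist": 0}]'

```text
time_s: 25.85
tcp_pos: [0.5043, 0.0079, 0.2499]
eef_rot: [-180.0, 0.0, -174.0]
force: [-1.0, 0.2, 4.3]
opening: 0.0117
grip_force: 47.6
```

The brass keeper is back at its closed pixels, (273,152), and the bar rests on the seat with a light 4 N press. Releasing.

Request:
jog_arm --plan '[{"delta_pos": [0,0,0],"twist": 0},{"delta_pos": [0,0,0],"twist": 0},{"delta_pos": [0,0,0],"twist": 0},{"delta_pos": [0,0,0],"twist": 0},{"delta_pos": [0,0,0],"twist": 0},{"delta_pos": [0,0,0],"twist": 0}]' --claw 1

```text
time_s: 26.6
tcp_pos: [0.5041, 0.008, 0.2496]
eef_rot: [180.0, 0.0, -174.0]
force: [0.9, -0.4, 0.3]
opening: 0.0854
grip_force: 0.0
```

Request:
jog_arm --plan '[{"delta_pos": [0,0,-0.01],"twist": 0},{"delta_pos": [0,0,-0.03],"twist": 0},{"delta_pos": [0,0,-0.05],"twist": 0},{"delta_pos": [0,0,-0.05],"twist": 0},{"delta_pos": [0,0.04,0],"twist": 0},{"delta_pos": [0,0.05,0],"twist": 0},{"delta_pos": [0,0.05,0],"twist": 0},{"delta_pos": [0,0.05,0],"twist": 0},{"delta_pos": [0,0.05,0],"twist": 0},{"delta_pos": [0,0,0],"twist": 0}]'

```text
time_s: 27.85
tcp_pos: [0.4785, 0.2493, 0.3903]
eef_rot: [180.0, 0.0, -173.8]
force: [-0.5, -0.7, -0.4]
opening: 0.0855
grip_force: 0.0
```

```bash
python3 - <<'E'
from foot import *
im=[]
for n in('scene','top'):
    s=snap(n);np.savez(n+'6.npz',**s);w=world(s);I=s['pixels'][...,::-1]
    print(n,fitarms(w,(.623,.0195),6));c,k,e=foot(s);print(c.round(4),e)
    u,v=proj(s,[.55,.01,.15])[0].astype(int)
    im.append(cv2.resize(I[v-45:v+45,u-45:u+45],(390,390),interpolation=cv2.INTER_CUBIC))
print(status.observe()['tcp_pos'])
cv2.imwrite('pics/fin.png',np.hstack(im))
E
```

```text
scene (np.float64(0.6229), np.float64(0.0176), np.float64(6.2), 228)
[0.6222 0.0159] 0.003957037238260214
top (np.float64(0.6236), np.float64(0.0212), np.float64(6.24), 247)
[0.624  0.0206] 0.000980596058696076
[0.47916535 0.2468784  0.39009531]
```

View pics/fin.png

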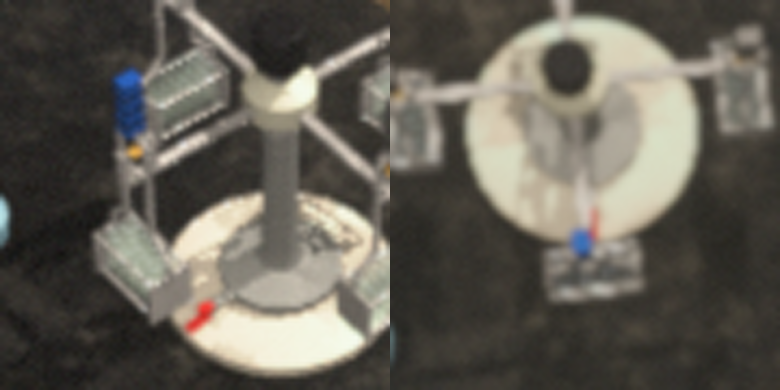

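The blue-gripped rack hangs level at scene crop (135,190) with the keeper closed above its bar (133,152). The pointer lies over the red mark (200,315), and the hook is at -173.8° against the mark's -174.1°. Handing in.

```bash
python3 -c "
from plant import arm
print(arm.hand_in())"
```

```text
the job is handed in; nothing more can be done
None
```

The blue-gripped steel rack now hangs on the free hook, its eye resting on the seat and the keeper closed above it. The hook is within about 0.5° of the red mark by the cameras, the bystanders were not touched, and I handed the job in at about 28 s; the judge's result was not shown.

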